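# Turn the red divider of a ring binder

### The job

Open the binder at its next section: with a fingertip under its red index tab, turn the red divider up and over the rings until it lies flat on the pages of the other side. Only push it, gently: do not pinch it between the fingers. The blue divider beneath it stays lying where it is, and the things on the desk are left alone.

Things in the scene. Friction and masses are not known exactly. Their poses are not given: they have to be found in the camera images.
- binder: Fixed black A5 ring binder lying wide open, 235 mm along its spine (x), 444 mm across (y, covers 2.5 mm thick). Origin: middle of the spine's underside, on the desk; y+ is the side where both dividers lie at the start (robot's left), z up. White paper blocks on both sides, 210 mm along x, reach 165 mm out from the spine's middle, tops 30 mm (y+) and 33 mm (y-) above the desk; further out is bare cover.
- ring_axis (a point): Point on the common centre line of the two steel rings, midway between them, 35 mm above the binder's origin, axes as the binder's: x along the spine, y to the side where the dividers lie at the start, z up. The rings (58 mm across, 4 mm wire) stand at x = -40 and +40 mm, their tops 66 mm above the desk.
- red_divider (a joint): Angle of the red divider about the ring axis: 0 = flat on the start side (y+), pi/2 = upright, pi = flat on the other side. Rigid plate, 2.5 mm thick, about 80 g, 210 mm along the spine, 18 to 186 mm out from the axis, mid-plane through the axis. Its holes rub on the rings: left within about 25 degrees of upright it stays standing, more than 45 degrees over it falls to that side.
- red_divider_tab (a point): Middle of the outer edge of the red divider's index tab, 204 mm out from the ring axis, 25 mm from the spine's middle towards x+. Tab 45 mm wide along the spine, sticks out 18 mm beyond the plate's edge, 2.5 mm thick; at the start its underside is 31 mm above the cover, nothing between. Axes turn with the divider: x along the spine, y outward from the rings, z across the plate (up at the start).
- blue_divider (a joint): Angle of the blue divider about the ring axis, 0 = flat on the start side, where it must stay. Same plate as the red one, lying directly under it (2 to 4.6 mm below the ring axis) with its edge also 186 mm out; only its tab is elsewhere, so a finger reaching under the red one further in than its tab would lift both.
- blue_divider_tab (a point): Middle of the outer edge of the blue divider's index tab, 204 mm out from the ring axis and 50 mm from the spine's middle towards x- of the ring_axis frame; 45 mm wide, sticks out 18 mm, same make as the red tab.
- mug: White loose mug, 80 mm across and 92 mm tall, handle on its y+ side, beyond the binder. Origin: centre of its underside.
- highlighter: Loose yellow marker with black cap, 115 x 27 x 16 mm, lying beyond the binder, long axis x. Origin: centre of its underside.
- stapler: Loose grey and black stapler, 140 x 36 x 55 mm, long axis x, on the robot's right of the binder. Origin: centre of its underside.
- hole_punch: Loose grey and black two-hole punch, about 100 x 112 x 61 mm, on the robot's right of the binder. Origin: centre of its underside.

How it is judged:
On the way, in this order (a step that is already met when the one before it is completed fails the run):
1. the red divider is raised off the stack by the fingers (value of joint red_divider between 0.5 and 2.2 rad and contact force between the fingers and red_divider above 0.1 N), for 0.1 s.
2. the red divider has come down flat on the other side (value of joint red_divider above 3.04 rad), for 0.2 s.
At the end, for the whole second after the job is handed in: The red divider lies at rest within 0.1 rad of flat on the other side of the rings, the blue divider lies flat (within 0.06 rad) where it was, and mug, highlighter, stapler and hole punch are within 15 mm of where they stood (value of joint red_divider above 3.04 rad and velocity of joint red_divider between -0.05 and 0.05 rad/s and value of joint blue_divider below 0.06 rad and distance of each of mug, highlighter, stapler, hole_punch from where it was at the start of the episode below 0.015 m); the robot touches nothing.
It fails at once if the red divider is squeezed or shoved hard (over 18 N) (contact force between the fingers and red_divider above 18 N).
It fails at once if the red divider is taken between the fingers (contact force between the fingers and red_divider above 0.3 N and z of the grasp point in the frame of red_divider_tab between -0.004 and 0.004 m and y of the grasp point in the frame of red_divider_tab between -0.18 and 0 m and x of the grasp point in the frame of red_divider_tab between -0.13 and 0.08 m).
It fails at once if the blue divider is turned up as well (value of joint blue_divider above 0.35 rad).
It fails at once if a thing on the desk is moved (distance of any of mug, highlighter, stapler, hole_punch from where it was at the start of the episode above 0.03 m).
It also fails if it takes over 48 s, if anything falls off the work surface, if the arm or the gripper's body presses on something with over 40 N, if the wrist force passes 120 N, or if a joint passes its speed limit or range.

### The arm

A 6-joint arm with a two-finger parallel gripper is mounted at the origin on the work surface. World frame = base frame: x ahead of the robot, y to its left, z up, the work surface at z = 0. Lengths are in m, angles in rad, forces in N, time in s.
With the tool pointing down it reaches from about 0.35 to 0.975 m from the base axis. Payload 4.9 kg.
Tool frame: the origin (TCP) lies on the centre line of the jaws, within the pads' length; the fingertips stand 17 mm ahead of it and the grasp point (between the pads) lies 2 mm behind it; x points along the fingers, y is the direction in which the jaws open and shut, and the axes are right-handed (so a half turn about x gives the same grasp; the last joint's range is limited). The gripper opens to 85 mm and grips with 20 to 120 N. Pads are 22 mm wide; open, the fingers measure 114 mm over their backs; the gripper's body (76 mm by 85 mm) begins 54 mm behind the grasp point. The pads swing forward as they close: fully open they stand 13 mm farther back than shut.
Start: joints at [-1.382, 0.053, 1.613, -0, 1.476, -0.119], TCP at [0.189, -0.596, 0.219] pointing down, gripper open.
Joint ranges: [-3.01, 3.01], [-1.01, 2.22], [0.06, 2.58], [-1.02, 4.17], [0.09, 2.62], [-3.14, 3.14]. Speed limits (rad/s): [2.57, 2.57, 3.14, 3.14, 3.14, 3.14].

### API

Orientations are given as a unit quaternion [w, x, y, z].
In Python, from plant import status, viewer, manip gives the robot as it stands.
- The arm moves only by the tool drive_tool, never from a script. Its argument "plan" is a list of rows, each a list of 4 numbers: the shift along the tool's x, y, z in m, then the turn about the tool's x in units of 8 degrees (1.0 is 8 degrees). A call has 1 to 12 rows; each row is the pose to reach, as a shift and turn from the pose commanded when the call began, along the tool's axes at that moment; what a row does not reach only later rows make up. A row lasts 1/10 s, in which the tool goes at most 50 mm and 8.59 degrees, less where a joint would pass 70% of its speed; a pose out of reach is approached as far as the arm can. A call with a gripper value outside its range is refused whole. "fingers" is the finger opening in m, from 0 to 0.0854, set as the call begins (left out, the last holds). The fingers move at their own pace and stop on an object; the grip force is fixed at half the most. Time passes only in rows, so rows that repeat a pose let the fingers close. It gives the time, the measured TCP pose, the force and the opening at its end, in the units of the state.
- status.state(): the state, without advancing time (a new reading comes with each control period).
- viewer.grab_frame(name): name is "scene" or "top" or "wrist"; returns the picture (420x560x3 uint8, blue, green, red); there is no depth.
- viewer.calibration(name): a dict with "vfov" (degrees; the focal length in pixels is half the picture's height over the tangent of half this angle, whatever the lens; pixels are square), "cx", "cy" (the principal point, pixels), "rvec" (rotation vector, rad) and "tvec" (3), from world to camera coordinates, as OpenCV has them. Camera axes: x right, y down, z forward; pixel columns grow to the right and rows downward; lengths in m; the calibration is good to about 2 mm. A picture is of the moment at which its call begins: read the wrist's pose just before it. calibration takes no time and is no camera call; for the wrist camera it gives the pose at the moment of the call.
- manip.job_done(): hands the job in, once; it reports no verdict.
The state is a dict: "time": time; "joint_pos": joint angles; "joint_vel": joint speeds; "joint_efforts": joint torques, N m; "tool_pos": TCP position; "tool_rot": TCP orientation; "contact_force": force on the tool from outside, world axes, zero at the start; "ft_torque": the same for the moment, N m; "gripper_width": opening from 0.0 (shut) to 1.0 (fully open).
Only numpy, scipy, OpenCV 4.12 (cv2) and the standard library are available. Lean on these libraries where they do the work, as an engineer would, in place of code of your own. Each camera call takes 0.05 s, during which the arm holds its last target. There are 200 camera calls.

## Working session

There is one attempt and no reset: what is moved stays moved. The work goes in short steps, Python scripts to look and compute and a tool call to move; the robot and the scene stay as the last step left them, time stands still between calls to the robot, and variables do not carry over. Pictures are saved under pics/ and viewed, about 8 in all and at most 12, crops included, and the job is handed in when it is done.

Besides the shell and the picture viewer there is one more tool, called after ">>>" as name([rows], argument=value, ...), one row to a line, values as JSON. drive_tool: Moves the arm, as the interface text tells. Its arguments: {"type":"object","properties":{"plan":{"type":"array","items":{"type":"array","items":{"type":"number"}}},"fingers":{"type":"number"}},"required":["plan"]}

```bash
mkdir -p pics; ls; python3 - <<'E'
from plant import status, viewer
import cv2,numpy as np
s=status.state(); print(s)
for n in("scene","top"):
    f=viewer.grab_frame(n); cv2.imwrite(f"pics/{n}0.png",f); c=viewer.calibration(n); print(n,c)
    R=cv2.Rodrigues(np.array(c["rvec"],float))[0]; print(-R.T@np.array(c["tvec"]).ravel())
E
```

```text
pics
{'time': 0.0, 'joint_pos': array([-1.38203359e+00,  5.33541556e-02,  1.61426888e+00, -9.44913400e-06,
        1.47598665e+00, -1.19009714e-01]), 'joint_vel': array([-0.00029976, -0.00049464,  0.00050483,  0.00086823,  0.00039889,
       -0.00101336]), 'joint_efforts': array([ 1.27907384e-03, -3.93680906e+01, -3.70172703e+01, -1.04534425e-05,
        7.00729986e-03,  2.21043365e-05]), 'tool_pos': array([ 0.18920747, -0.59500703,  0.21747972]), 'tool_rot': array([-0.10767271, -0.69872221, -0.10909787,  0.69877859]), 'contact_force': array([ 0.13184108, -0.04387226,  0.46149155]), 'ft_torque': array([ 0.02802812,  0.01915283, -0.00840099]), 'gripper_width': 0.9999463557014016}
scene {'vfov': 47.255307903211516, 'cx': 281.6755337783819, 'cy': 213.21127357330374, 'rvec': array([ 1.6333126 ,  2.0465007 , -0.76161124]), 'tvec': array([ 0.24335875, -0.37395525,  1.51355038])}
[1.27799828 0.0665815  0.92314033]
top {'vfov': 48.01583125038487, 'cx': 278.8795342157691, 'cy': 208.599792246137, 'rvec': array([ 2.19447855, -2.13878331,  0.113651  ]), 'tvec': array([-0.09693628,  0.5965338 ,  1.36333298])}
[ 0.45188937 -0.08450784  1.41865445]
```

View pics/top0.png

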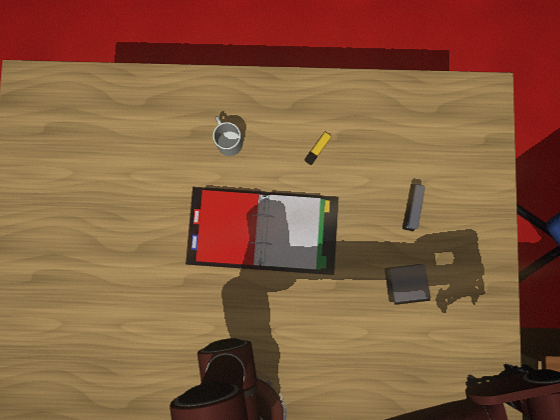

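View pics/scene0.png

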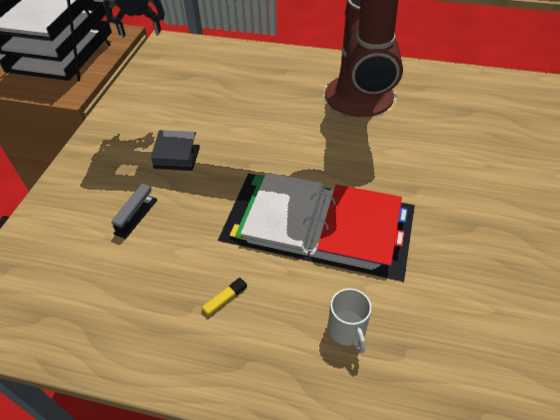

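The top view shows the binder at about (187–338, 187–273). Its red plate is on the left at (197–260, 190–268), the red tab at (196,216) and the blue tab at (194,242). The scene view shows the same layout; the mug and highlighter are beyond the binder, and the stapler and punch are on the robot's right.

```bash
cat > h.py <<'E'
import cv2,numpy as np
from plant import viewer,status
def cam(c):
    R=cv2.Rodrigues(np.array(c["rvec"],float))[0]; t=np.array(c["tvec"],float).ravel()
    f=210/np.tan(np.radians(c["vfov"])/2); K=np.array([[f,0,c["cx"]],[0,f,c["cy"]],[0,0,1]])
    return K,R,t
def cast(c,px,z):
    K,R,t=cam(c); px=np.atleast_2d(np.array(px,float)); d=(np.linalg.inv(K)@np.c_[px,np.ones(len(px))].T).T@R
    o=-R.T@t; return o+d*((z-o[2])/d[:,2])[:,None]
def proj(c,P):
    K,R,t=cam(c); q=(np.atleast_2d(P)@R.T+t)@K.T; return q[:,:2]/q[:,2:]
E
python3 - <<'E'
from h import *
f=cv2.imread("pics/top0.png"); c=viewer.calibration("top")
hsv=cv2.cvtColor(f,cv2.COLOR_BGR2HSV)
roi=np.zeros(f.shape[:2],np.uint8); roi[180:280,180:345]=255
red=(((hsv[...,0]<6)|(hsv[...,0]>174))&(hsv[...,1]>190)&(hsv[...,2]>70)).astype(np.uint8)*255&roi
blue=((abs(hsv[...,0].astype(int)-115)<12)&(hsv[...,1]>120)&(hsv[...,2]>60)).astype(np.uint8)*255&roi
blk=((hsv[...,2]<45)).astype(np.uint8)*255&roi
for n,m,z in(("red",red,.036),("blue",blue,.032),):
    cs,_=cv2.findContours(m,0,2)
    for k in cs:
        if cv2.contourArea(k)>4:
            r=cv2.minAreaRect(k);b=cv2.boxPoints(r);print(n,cv2.contourArea(k),r);print(cast(c,b,z).round(4))
nb=cv2.morphologyEx(red,cv2.MORPH_OPEN,np.ones((9,9)));k=max(cv2.findContours(nb,0,2)[0],key=cv2.contourArea)
b=cv2.boxPoints(cv2.minAreaRect(k));print("plate",b);print(cast(c,b,.036).round(4))
big=cv2.resize(f[180:280,180:345],None,fx=4.8,fy=4.8,interpolation=cv2.INTER_CUBIC);cv2.imwrite("pics/crop.png",big)
# things
print("mug,hl,stap,punch rough",cast(c,[[228,140],[318,148],[413,205],[408,284]],.03).round(3))
E
```

```text
red 3691.5 ((223.83499145507812, 226.80963134765625), (62.9111442565918, 71.4607925415039), 4.085616588592529)
[[ 0.4405  0.1738  0.036 ]
 [ 0.6505  0.1683  0.036 ]
 [ 0.6419 -0.0179  0.036 ]
 [ 0.4322 -0.0095  0.036 ]]
blue 5.5 ((193.5, 246.5), (5.0, 5.0), 90.0)
[[0.4877 0.1735 0.032 ]
 [0.4881 0.1588 0.032 ]
 [0.4735 0.1582 0.032 ]
 [0.4731 0.1728 0.032 ]]
plate [[195.43552 260.6852 ]
 [200.34912 189.43788]
 [257.73135 193.3953 ]
 [252.81775 264.64264]]
[[ 0.4395  0.1576  0.036 ]
 [ 0.6494  0.1524  0.036 ]
 [ 0.642  -0.0179  0.036 ]
 [ 0.4323 -0.0099  0.036 ]]
mug,hl,stap,punch rough [[ 0.802  0.077  0.03 ]
 [ 0.785 -0.194  0.03 ]
 [ 0.62  -0.479  0.03 ]
 [ 0.388 -0.463  0.03 ]]
```

View pics/crop.png

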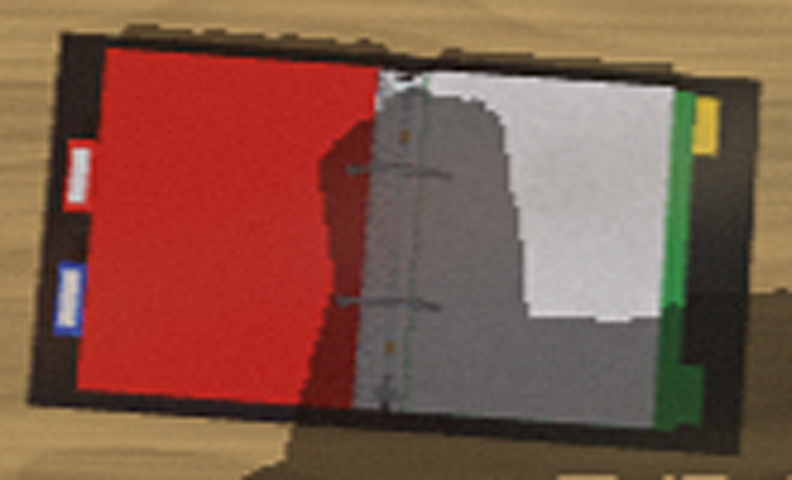

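```bash
python3 - <<'E'
from h import *
c=viewer.calibration("top")
g=lambda p:(np.array(p,float)+.5)/4.8-.5+180
P=cast(c,g([[62,33],[760,78],[740,453],[30,403]]),.0025);print(P.round(4),P.mean(0))
for i in range(4):
    d=P[(i+1)%4]-P[i];print(np.linalg.norm(d).round(4),np.degrees(np.arctan2(d[1],d[0])).round(2))
Q=cast(c,g([[103,47],[380,68],[352,408],[77,389]]),.036);print(Q.round(4))
for i in range(4):
    d=Q[(i+1)%4]-Q[i];print(np.linalg.norm(d).round(4),np.degrees(np.arctan2(d[1],d[0])).round(2))
T=cast(c,g([[69,140],[65,208],[60,263],[54,333]]),.036);print(T.round(4))
R=cast(c,g([[400,170],[388,300]]),.066);print("rings",R.round(4))
# scene-view cross check
c2=viewer.calibration("scene");print(proj(c2,np.r_[Q,T]).round(1), proj(c2,P).round(1))
E
```

```text
[[ 0.6627  0.1822  0.0025]
 [ 0.6453 -0.2594  0.0025]
 [ 0.4105 -0.2499  0.0025]
 [ 0.4299  0.1917  0.0025]] [ 0.53709285 -0.03383052  0.0025    ]
0.4419 -92.25
0.2351 177.69
0.442 87.47
0.2329 -2.32
[[ 0.6496  0.1503  0.036 ]
 [ 0.6409 -0.021   0.036 ]
 [ 0.4325 -0.0103  0.036 ]
 [ 0.4396  0.157   0.036 ]]
0.1714 -92.9
0.2087 177.06
0.1674 87.55
0.2101 -1.84
[[0.5914 0.1686 0.036 ]
 [0.5495 0.1692 0.036 ]
 [0.5158 0.1708 0.036 ]
 [0.4731 0.1725 0.036 ]]
rings [[ 0.5754 -0.0362  0.066 ]
 [ 0.4974 -0.0313  0.066 ]]
[[391.  264.8]
 [315.2 248.1]
 [334.5 183.6]
 [401.1 196.1]
 [401.4 245.4]
 [402.9 231.2]
 [404.6 220.3]
 [406.5 207.1]] [[402.6 280.6]
 [216.5 240.3]
 [247.  172.8]
 [413.  204.3]]
```

```bash
python3 - <<'E'
import cv2
f=cv2.imread("pics/scene0.png");cv2.imwrite("pics/crop2.png",cv2.resize(f[165:285,215:425],None,fx=3.8,fy=3.8,interpolation=cv2.INTER_CUBIC))
E
```

```text
(no output)
```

View pics/crop2.png

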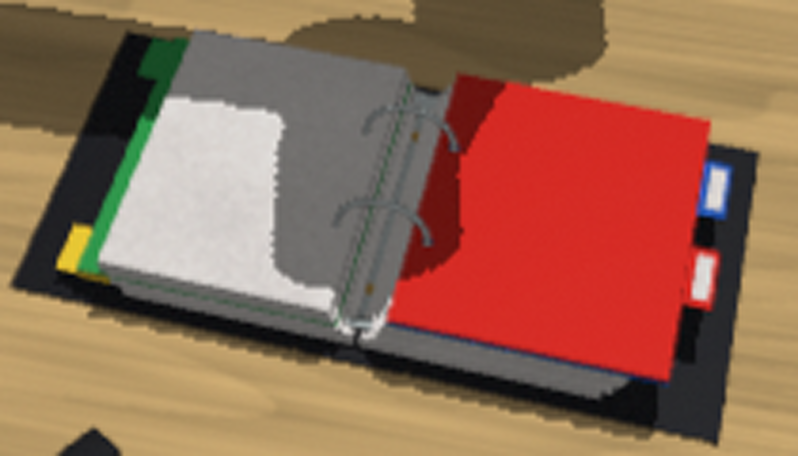

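The binder's origin is at about (0.5365, -0.034) with a yaw of -2.35°. The cover and plate sizes match those given. The model puts the red tab at (0.570, 0.169), which agrees with the measured position. The tool can only point down, so I'll press the side of the shut fingertip on the tab's outer edge from below and outside, then follow the arc.

```bash
cat >> h.py <<'E'
from scipy.spatial.transform import Rotation as Ro
O=np.array([.5365,-.034,0]); Y=np.radians(-2.35); B=np.array([[np.cos(Y),-np.sin(Y),0],[np.sin(Y),np.cos(Y),0],[0,0,1]])
def tool():
    s=status.state(); q=s["tool_rot"]; return s,np.array(s["tool_pos"]),Ro.from_quat(np.r_[q[1:],q[0]]).as_matrix()
def bf():  # tcp in binder frame
    s,p,R=tool(); return B.T@(p-O)
def shift(b): # binder-frame target -> tool shift
    s,p,R=tool(); return R.T@(O+B@np.array(b)-p)
E
python3 - <<'E'
from h import *
s,p,R=tool(); print(R.round(3)); print("y in binder",(B.T@R).round(4)); a=(B.T@R[:,1]); print("yaw of tool y in binder",np.degrees(np.arctan2(a[1],a[0])))
print(shift([.025,.250,.22]).round(4))
E
```

```text
[[-0.     0.303 -0.953]
 [ 0.002 -0.953 -0.303]
 [-1.    -0.002 -0.   ]]
y in binder [[-5.000e-04  3.418e-01 -9.398e-01]
 [ 1.800e-03 -9.398e-01 -3.418e-01]
 [-1.000e+00 -1.900e-03 -2.000e-04]]
yaw of tool y in binder -70.01503285711969
[-0.0011 -0.6559 -0.6099]
```

>>> drive_tool([
  [0, -0.4, -0.37, -8.75],
  [0, -0.4, -0.37, -8.75],
  [0, -0.4, -0.37, -8.75],
  [0, -0.4, -0.37, -8.75],
  [0, -0.4, -0.37, -8.75],
  [0, -0.4, -0.37, -8.75],
  [0, -0.4, -0.37, -8.75],
  [0, -0.4, -0.37, -8.75],
  [0, -0.4, -0.37, -8.75],
  [0, -0.4, -0.37, -8.75],
  [0, -0.4, -0.37, -8.75],
  [0, -0.4, -0.37, -8.75],
], fingers=0)

```text
time: 1.3
tool_pos: [0.4218, -0.0978, 0.2183]
tool_rot: [0.491, 0.509, 0.492, -0.508]
contact_force: [-0.2, -0.9, -0.3]
gripper_width: 0.001
```

```bash
python3 - <<'E'
from h import *
s,p,R=tool(); print(s["time"],p,s["joint_pos"].round(2),s["contact_force"],s["gripper_width"]);print((B.T@R).round(3),bf())
print(shift([.025,.250,.12]).round(4))
E
```

```text
1.3 [ 0.42178088 -0.0977809   0.21833213] [-0.4  -0.44  2.04  0.    1.54 -0.37] [-0.24468788 -0.94139044 -0.31361601] 0.000934394640202571
[[-0.     1.     0.008]
 [ 0.002  0.008 -1.   ]
 [-1.     0.    -0.002]] [-0.11200738 -0.06843118  0.21833213]
[ 0.0989  0.1395 -0.3172]
```

>>> drive_tool([
  [0, 0.14, -0.317, 0.0],
  [0, 0.14, -0.317, 0.0],
  [0, 0.14, -0.317, 0.0],
  [0, 0.14, -0.317, 0.0],
  [0, 0.14, -0.317, 0.0],
  [0, 0.14, -0.317, 0.0],
  [0, 0.14, -0.317, 0.0],
  [0.05, 0.14, -0.317, 0.0],
  [0.1, 0.14, -0.317, 0.0],
  [0.14, 0.14, -0.317, 0.0],
  [0.16, 0.14, -0.317, 0.0],
  [0.16, 0.14, -0.317, 0.0],
])

```text
time: 2.5
tool_pos: [0.5702, 0.2068, 0.0534]
tool_rot: [-0.488, -0.507, -0.491, 0.513]
contact_force: [-0.1, 1.0, 0.6]
gripper_width: 0.001
```

```bash
python3 - <<'E'
from h import *
s,p,R=tool(); print(s["time"],bf(),s["contact_force"])
c=viewer.calibration("wrist"); f=viewer.grab_frame("wrist"); cv2.imwrite("pics/w1.png",f)
ax=np.array([0,0,.035])
for n,P in(("redtab",[.025,.204,.035]),("bluetab",[-.05,.204,.032])): print(n,proj(c,O+B@np.array(P)).round(1))
for k in(0,.017): print("tool",proj(c,p+R[:,0]*k).round(1))
print(shift([.025,.235,.028]).round(4))
E
```

```text
2.5 [0.02380541 0.24201283 0.05339515] [-0.0629995   0.95503118  0.55780731]
redtab [[280.4 289. ]]
bluetab [[169.5 286.2]]
tool [[278.2 247. ]]
tool [[278.3 236.2]]
[ 0.0285 -0.0007  0.0077]
```

View pics/w1.png

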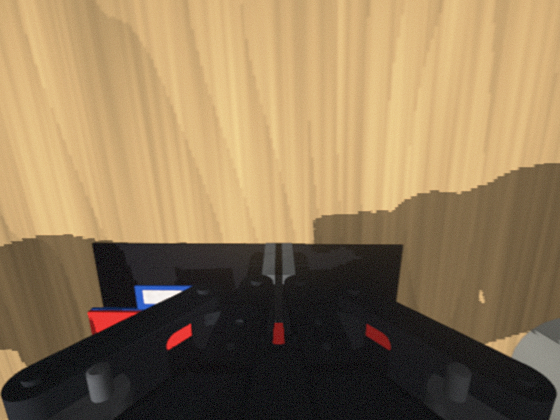

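The blue tab appears at (137–190, 287–304), as predicted. The shut fingers are at (278, 245–330), outboard of the red tab. Next I go down beside the tab's edge and approach.

>>> drive_tool([
  [0.015, 0.001, 0, 0.0],
  [0.025, 0.001, 0, 0.0],
  [0.025, 0.001, 0.006, 0.0],
  [0.025, 0.001, 0.012, 0.0],
  [0.025, 0.001, 0.018, 0.0],
  [0.025, 0.001, 0.018, 0.0],
])

```text
time: 3.15
tool_pos: [0.5745, 0.1898, 0.0344]
tool_rot: [0.49, 0.511, 0.489, -0.51]
contact_force: [-0.2, 0.9, 1.3]
gripper_width: -0.001
```

```bash
python3 - <<'E'
from h import *
s,p,R=tool(); print(s["time"],bf(),s["contact_force"])
E
```

```text
3.15 [0.02875239 0.2251729  0.03442691] [-0.22129567  0.88817678  1.30538958]
```

>>> drive_tool([
  [0.004, -0.002, 0.002, 0.0],
  [0.004, -0.002, 0.004, 0.0],
  [0.004, -0.002, 0.004, 0.0],
  [0.004, -0.002, 0.004, 0.0],
])

```text
time: 3.55
tool_pos: [0.5718, 0.1868, 0.0297]
tool_rot: [0.49, 0.51, 0.49, -0.51]
contact_force: [0.4, -0.0, 0.2]
gripper_width: 0.003
```

>>> drive_tool([
  [0, 0, 0.001, 0.0],
  [0, 0, 0.002, 0.0],
  [0, 0, 0.002, 0.0],
])

```text
time: 3.85
tool_pos: [0.5718, 0.1846, 0.0298]
tool_rot: [0.49, 0.51, 0.49, -0.51]
contact_force: [0.8, 0.0, 0.2]
gripper_width: 0.002
```

>>> drive_tool([
  [0, 0, 0.001, 0.0],
  [0, 0, 0.002, 0.0],
  [0, 0, 0.002, 0.0],
])

```text
time: 4.15
tool_pos: [0.5717, 0.1826, 0.0297]
tool_rot: [-0.49, -0.51, -0.49, 0.51]
contact_force: [-0.4, 0.4, -0.2]
gripper_width: -0.001
```

>>> drive_tool([
  [0, 0, 0.001, 0.0],
  [0, 0, 0.001, 0.0],
])

```text
time: 4.35
tool_pos: [0.5716, 0.1816, 0.0297]
tool_rot: [0.49, 0.51, 0.49, -0.51]
contact_force: [0.5, -0.3, 0.4]
gripper_width: -0.004
```

>>> drive_tool([
  [0, 0, 0.001, 0.0],
  [0, 0, 0.001, 0.0],
])

```text
time: 4.55
tool_pos: [0.5716, 0.1806, 0.0297]
tool_rot: [-0.49, -0.51, -0.49, 0.51]
contact_force: [0.2, -0.0, -0.8]
gripper_width: 0.001
```

>>> drive_tool([
  [0, 0, 0.001, 0.0],
  [0, 0, 0.001, 0.0],
])

```text
time: 4.75
tool_pos: [0.5716, 0.1796, 0.0297]
tool_rot: [0.49, 0.51, 0.49, -0.51]
contact_force: [-0.3, -0.7, -0.8]
gripper_width: 0.001
```

>>> drive_tool([
  [0, 0, 0.0005, 0.0],
  [0, 0, 0.0005, 0.0],
])

```text
time: 4.95
tool_pos: [0.5715, 0.1792, 0.0297]
tool_rot: [0.49, 0.51, 0.49, -0.51]
contact_force: [-0.4, 0.5, 0.6]
gripper_width: -0.001
```

>>> drive_tool([
  [0, 0, 0.0005, 0.0],
  [0, 0, 0.0005, 0.0],
])

```text
time: 5.15
tool_pos: [0.5715, 0.1787, 0.0297]
tool_rot: [-0.49, -0.51, -0.49, 0.51]
contact_force: [0.6, 1.0, -0.1]
gripper_width: -0.003
```

>>> drive_tool([
  [0, 0, 0.0005, 0.0],
  [0, 0, 0.0005, 0.0],
])

```text
time: 5.35
tool_pos: [0.5715, 0.1782, 0.0297]
tool_rot: [-0.49, -0.51, -0.49, 0.51]
contact_force: [0.5, -0.4, -0.3]
gripper_width: -0.0
```

>>> drive_tool([
  [0, 0, 0.0005, 0.0],
  [0, 0, 0.0005, 0.0],
])

```text
time: 5.55
tool_pos: [0.5714, 0.1777, 0.0297]
tool_rot: [-0.49, -0.51, -0.49, 0.51]
contact_force: [0.5, -0.8, -0.1]
gripper_width: 0.002
```

>>> drive_tool([
  [0, 0, 0.0005, 0.0],
  [0, 0, 0.0005, 0.0],
])

```text
time: 5.75
tool_pos: [0.5714, 0.1772, 0.0297]
tool_rot: [-0.49, -0.51, -0.49, 0.51]
contact_force: [0.3, -0.7, -0.1]
gripper_width: 0.003
```

>>> drive_tool([
  [0, 0, 0.0005, 0.0],
  [0, 0, 0.0005, 0.0],
])

```text
time: 5.95
tool_pos: [0.5714, 0.1767, 0.0297]
tool_rot: [-0.49, -0.51, -0.49, 0.51]
contact_force: [-0.3, 1.1, 0.1]
gripper_width: -0.0
```

>>> drive_tool([
  [0, 0, 0.0005, 0.0],
  [0, 0, 0.0005, 0.0],
])

```text
time: 6.15
tool_pos: [0.5714, 0.1762, 0.0297]
tool_rot: [-0.49, -0.51, -0.49, 0.51]
contact_force: [-0.2, 0.8, 0.6]
gripper_width: 0.0
```

>>> drive_tool([
  [0, 0, 0.0005, 0.0],
  [0, 0, 0.0005, 0.0],
])

```text
time: 6.35
tool_pos: [0.5714, 0.1757, 0.0297]
tool_rot: [-0.49, -0.51, -0.49, 0.51]
contact_force: [-0.1, -0.5, 0.2]
gripper_width: 0.0
```

```bash
python3 - <<'E'
from h import *
f=viewer.grab_frame("scene"); cv2.imwrite("pics/s2.png",cv2.resize(f[150:290,330:460],None,fx=4.2,fy=4.2,interpolation=cv2.INTER_CUBIC))
s,p,R=tool(); c=viewer.calibration("scene"); print(bf(),(proj(c,[p+R[:,0]*.017,O+B@np.array([.025,.204,.035])])-[330,150])*4.2)
E
```

```text
[0.02623289 0.21094148 0.02969527] [[308.00659167 399.09572772]
 [302.62733813 370.62603776]]
```

View pics/s2.png

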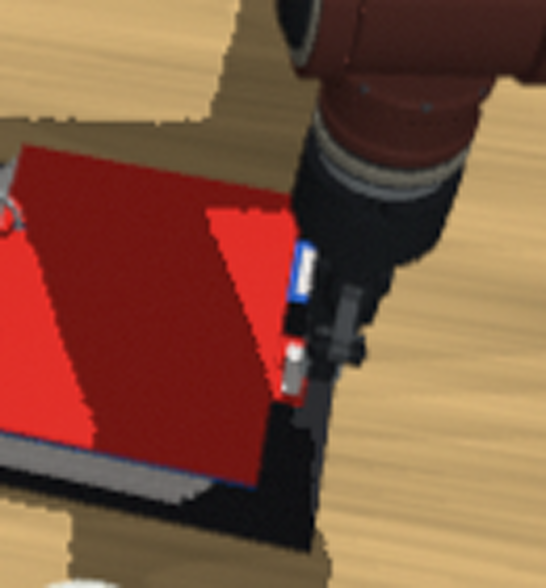

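The picture shows the fingertip (310,400) just outboard of the red tab (283–305, 340–400), with the plate still flat. I'll keep going in small steps.

>>> drive_tool([
  [0, 0, 0.0005, 0.0],
  [0, 0, 0.001, 0.0],
])

```text
time: 6.6
tool_pos: [0.5713, 0.1747, 0.0297]
tool_rot: [-0.49, -0.51, -0.49, 0.51]
contact_force: [0.4, -0.0, -0.8]
gripper_width: -0.003
```

>>> drive_tool([
  [0, 0, 0.0005, 0.0],
  [0, 0, 0.001, 0.0],
])

```text
time: 6.8
tool_pos: [0.5713, 0.1737, 0.0297]
tool_rot: [0.49, 0.51, 0.49, -0.51]
contact_force: [-1.3, -0.6, -0.6]
gripper_width: -0.001
```

>>> drive_tool([
  [0, 0, 0.0005, 0.0],
  [0, 0, 0.0005, 0.0],
])

```text
time: 7.0
tool_pos: [0.5713, 0.1731, 0.0297]
tool_rot: [-0.49, -0.51, -0.49, 0.51]
contact_force: [0.7, -0.5, -0.1]
gripper_width: 0.004
```

>>> drive_tool([
  [0, 0, 0.0005, 0.0],
  [0, 0, 0.0005, 0.0],
])

```text
time: 7.2
tool_pos: [0.5712, 0.1727, 0.0297]
tool_rot: [-0.49, -0.51, -0.49, 0.51]
contact_force: [-0.7, -0.6, 0.1]
gripper_width: -0.0
```

>>> drive_tool([
  [0.002, 0, 0, 0.0],
  [0.004, 0, 0, 0.0],
  [0.004, 0, 0.0005, 0.0],
  [0.004, 0, 0.0005, 0.0],
])

```text
time: 7.6
tool_pos: [0.571, 0.1721, 0.0255]
tool_rot: [-0.489, -0.51, -0.49, 0.51]
contact_force: [-0.5, 0.4, -0.0]
gripper_width: -0.0
```

>>> drive_tool([
  [0, 0, 0.0005, 0.0],
  [0, 0, 0.0005, 0.0],
])

```text
time: 7.8
tool_pos: [0.5713, 0.1717, 0.0258]
tool_rot: [0.49, 0.51, 0.49, -0.51]
contact_force: [0.2, -0.0, 0.5]
gripper_width: 0.001
```

>>> drive_tool([
  [0, 0, 0.0005, 0.0],
  [0, 0, 0.0005, 0.0],
])

```text
time: 8.0
tool_pos: [0.5712, 0.1712, 0.0258]
tool_rot: [0.49, 0.51, 0.49, -0.51]
contact_force: [0.4, 0.0, 0.1]
gripper_width: -0.005
```

```bash
python3 - <<'E'
from h import *
f=viewer.grab_frame("scene"); cv2.imwrite("pics/s3.png",cv2.resize(f[200:270,370:440],None,fx=8,fy=8,interpolation=cv2.INTER_CUBIC))
s,p,R=tool(); c=viewer.calibration("scene"); print(bf(),s["contact_force"],(proj(c,[p+R[:,0]*.017,p,O+B@np.array([.025,.204,.035])])-[370,200])*8)
E
```

```text
[0.02630547 0.20645123 0.02578332] [-0.02890152  0.55305498  0.09674376] [[248.79419126 365.13300853]
 [258.93352256 330.38346755]
 [256.43302501 305.95435765]]
```

View pics/s3.png

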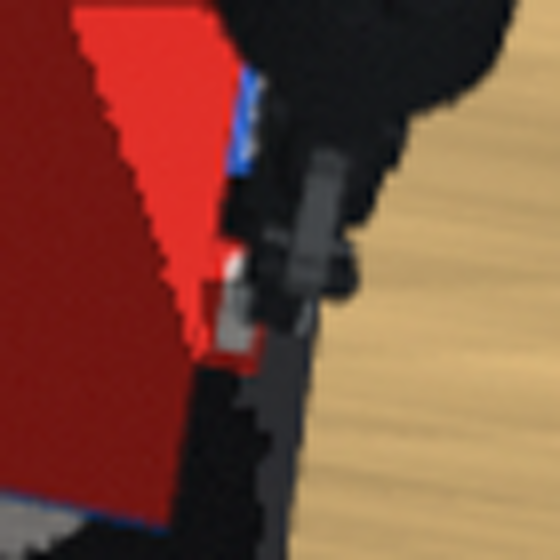

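The tab is still flat at (205–262, 245–370). The finger stands right against its outer edge, so contact is near.

>>> drive_tool([
  [0, 0, 0.0005, 0.0],
  [0, 0, 0.0005, 0.0],
])

```text
time: 8.25
tool_pos: [0.5712, 0.1707, 0.0257]
tool_rot: [0.49, 0.51, 0.49, -0.51]
contact_force: [0.7, 0.3, -0.5]
gripper_width: 0.003
```

>>> drive_tool([
  [0, 0, 0.0005, 0.0],
  [0, 0, 0.0005, 0.0],
])

```text
time: 8.45
tool_pos: [0.5712, 0.1702, 0.0257]
tool_rot: [0.49, 0.51, 0.49, -0.51]
contact_force: [-0.3, 0.0, 0.2]
gripper_width: 0.003
```

>>> drive_tool([
  [0, 0, 0.0005, 0.0],
  [0, 0, 0.0005, 0.0],
])

```text
time: 8.65
tool_pos: [0.5711, 0.1697, 0.0257]
tool_rot: [-0.49, -0.51, -0.49, 0.51]
contact_force: [-0.4, 0.8, -0.3]
gripper_width: 0.002
```

>>> drive_tool([
  [0, 0, 0.0005, 0.0],
  [0, 0, 0.0005, 0.0],
])

```text
time: 8.85
tool_pos: [0.5711, 0.1692, 0.0257]
tool_rot: [-0.49, -0.51, -0.49, 0.51]
contact_force: [-0.2, 0.4, -0.5]
gripper_width: 0.002
```

```bash
python3 - <<'E'
from h import *
f=viewer.grab_frame("scene"); w=viewer.grab_frame("wrist")
a=cv2.resize(f[200:270,370:440],None,fx=5.7,fy=5.7,interpolation=cv2.INTER_CUBIC)
cv2.imwrite("pics/s4.png",np.hstack([a,cv2.resize(w[220:420,180:380],(399,399),interpolation=cv2.INTER_CUBIC)]))
c=viewer.calibration("scene")
for th in(0,.1,.2):
    print(th,[ (proj(c,O+B@np.array([x,r*np.cos(th),.035+r*np.sin(th)]))[0]-[370,200])*5.7 for x,r in((.105,.186),(.0475,.204))])
E
```

```text
0 [array([112.28698051, 368.34707157]), array([176.30618796, 261.62346814])]
0.1 [array([117.34571824, 340.5579723 ]), array([182.61319798, 230.48629043])]
0.2 [array([117.53065764, 311.2645047 ]), array([183.7257686, 197.7045057])]
```

View pics/s4.png

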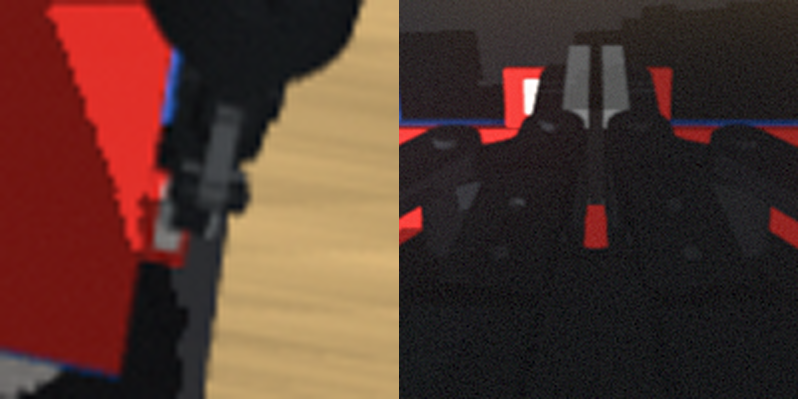

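```bash
python3 - <<'E'
from h import *
c=viewer.calibration("wrist");K,R,t=cam(c);s,p,RT=tool()
print("cam binder",B.T@(-R.T@t-O),bf(),s["gripper_width"])
for n,px,z in(("tip z.009",[[269,242.5],[294.5,242.5]],.009),("tip z.016",[[269,242.5],[294.5,242.5]],.016),("tab",[[232,253.5],[316.5,253.5]],.036),("plate edge",[[195,282]],.035)):
    print(n,((cast(c,px,z)-O)@B).round(4))
print(proj(c,[p+RT[:,0]*k+RT[:,2]*m for k in(.017,0) for m in(-.011,0,.011)]).round(1))
E
```

```text
cam binder [0.0264818  0.27086333 0.18152314] [0.02626148 0.20445346 0.02571551] 0.00016193670091235442
tip z.009 [[0.0204 0.2004 0.009 ]
 [0.0364 0.2004 0.009 ]]
tip z.016 [[0.0207 0.2032 0.016 ]
 [0.036  0.2032 0.016 ]]
tab [[0.0015 0.2051 0.036 ]
 [0.0467 0.2051 0.036 ]]
plate edge [[-0.0199  0.1875  0.035 ]]
[[278.3 219.4]
 [278.3 236.2]
 [278.3 252.5]
 [278.2 228.7]
 [278.2 247. ]
 [278.2 264.6]]
```

```bash
python3 - <<'E'
from h import *
c=viewer.calibration("scene")
for y in(.2044,.2154):
  for z in(.009,.026,.0465,.08): print(y,z,((proj(c,O+B@np.array([.04,y,z]))[0]-[370,200])*5.7).round(0))
f=viewer.grab_frame("top");c=viewer.calibration("top")
print(proj(c,O+B@np.array([[.025,.204,.035],[.025,.204,.2]]).T if 0 else np.array([O+B@np.array([.025,.204,.035])])))
w=viewer.grab_frame("wrist")
g=np.clip(w[230:330,230:330].astype(float)*2.2,0,255).astype(np.uint8)
a=cv2.imread("pics/s4.png")
f2=viewer.grab_frame("scene")[205:255,380:430]
f2=np.clip(f2.astype(float)*2.2,0,255).astype(np.uint8)
cv2.imwrite("pics/s5.png",np.hstack([cv2.resize(g,(400,400),interpolation=cv2.INTER_CUBIC),cv2.resize(f2,(400,400),interpolation=cv2.INTER_CUBIC)]))
E
```

```text
0.2044 0.009 [168. 285.]
0.2044 0.026 [176. 260.]
0.2044 0.0465 [184. 230.]
0.2044 0.08 [200. 178.]
0.2154 0.009 [196. 291.]
0.2154 0.026 [203. 266.]
0.2154 0.0465 [213. 236.]
0.2154 0.08 [228. 184.]
[[193.66090482 216.08238882]]
```

View pics/s5.png

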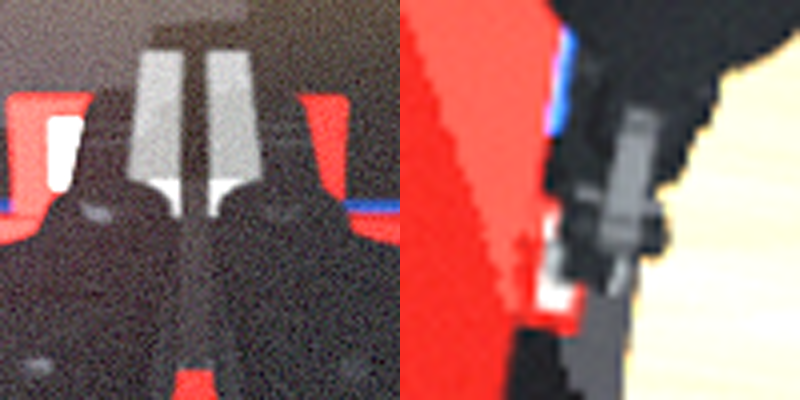

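```bash
python3 - <<'E'
from h import *
cw=viewer.calibration("wrist");cs=viewer.calibration("scene")
def P(c): K,R,t=cam(c); return K@np.c_[R,t]
for a in((294.5,242.5),(291,236.5)):
  for b in((407.5,241.3),(406.5,241.3),(405,240)):
    X=cv2.triangulatePoints(P(cw),P(cs),np.array(a,float),np.array(b,float))[:,0];X=X[:3]/X[3]
    print(a,b,(B.T@(X-O)).round(4),proj(cw,X).round(1),proj(cs,X).round(1))
E
```

```text
(294.5, 242.5) (407.5, 241.3) [0.0355 0.2157 0.0419] [[296.5 238.9]] [[407.3 241.1]]
(294.5, 242.5) (406.5, 241.3) [0.0351 0.214  0.0402] [[295.4 240.9]] [[406.4 241.2]]
(294.5, 242.5) (405, 240) [0.0335 0.2112 0.0407] [[292.4 246.4]] [[405.3 240.3]]
(291, 236.5) (407.5, 241.3) [0.0332 0.2164 0.0385] [[291.7 235.3]] [[407.4 241.2]]
(291, 236.5) (406.5, 241.3) [0.0328 0.2147 0.0368] [[290.6 237.2]] [[406.5 241.3]]
(291, 236.5) (405, 240) [0.0313 0.2119 0.0374] [[287.7 242.7]] [[405.4 240.4]]
```

Triangulating the visible fingertip puts it at z≈0.038, just above the tab. That explains the lack of contact, but it disagrees with the nominal fingertip length. I'll back out and probe how low the tip really reaches.

>>> drive_tool([
  [0, 0, -0.01, 0.0],
  [0, 0, -0.02, 0.0],
  [0, 0, -0.022, 0.0],
  [0.002, 0, -0.022, 0.0],
  [0.004, 0, -0.022, 0.0],
  [0.004, 0, -0.022, 0.0],
])

```text
time: 9.7
tool_pos: [0.5716, 0.191, 0.0211]
tool_rot: [-0.489, -0.51, -0.49, 0.511]
contact_force: [-0.4, -0.2, 0.2]
gripper_width: 0.002
```

>>> drive_tool([
  [0.001, 0, 0, 0.0],
  [0.002, 0, 0, 0.0],
  [0.002, 0, 0, 0.0],
])

```text
time: 10.0
tool_pos: [0.5719, 0.191, 0.0195]
tool_rot: [-0.489, -0.51, -0.49, 0.51]
contact_force: [-0.2, -0.3, 0.8]
gripper_width: 0.003
```

>>> drive_tool([
  [0.001, 0, 0, 0.0],
  [0.002, 0, 0, 0.0],
  [0.002, 0, 0, 0.0],
])

```text
time: 10.3
tool_pos: [0.5719, 0.1911, 0.0175]
tool_rot: [-0.49, -0.51, -0.49, 0.51]
contact_force: [0.1, -0.8, 0.2]
gripper_width: 0.002
```

```bash
python3 - <<'E'
from h import *
s,p,R=tool(); print(s["time"],bf(),s["contact_force"])
c=viewer.calibration("scene")
f=viewer.grab_frame("scene"); g=np.clip(f[190:265,370:445].astype(float)*1.8,0,255).astype(np.uint8)
cv2.imwrite("pics/s6.png",cv2.resize(g,(600,600),interpolation=cv2.INTER_CUBIC))
for dy in(-.011,.011):
  for k in(.017,0,-.0125,-.04): print(dy,k,((proj(c,p+R[:,0]*k+R[:,1]*.008-R[:,2]*dy)[0]-[370,190])*8).round(0))
E
```

```text
10.3 [0.02611417 0.22640943 0.01751904] [ 0.11835381 -0.80416674  0.16086737]
-0.011 0.017 [272. 489.]
-0.011 0 [282. 455.]
-0.011 -0.0125 [290. 429.]
-0.011 -0.04 [308. 371.]
0.011 0.017 [348. 505.]
0.011 0 [359. 471.]
0.011 -0.0125 [368. 445.]
0.011 -0.04 [387. 387.]
```

View pics/s6.png

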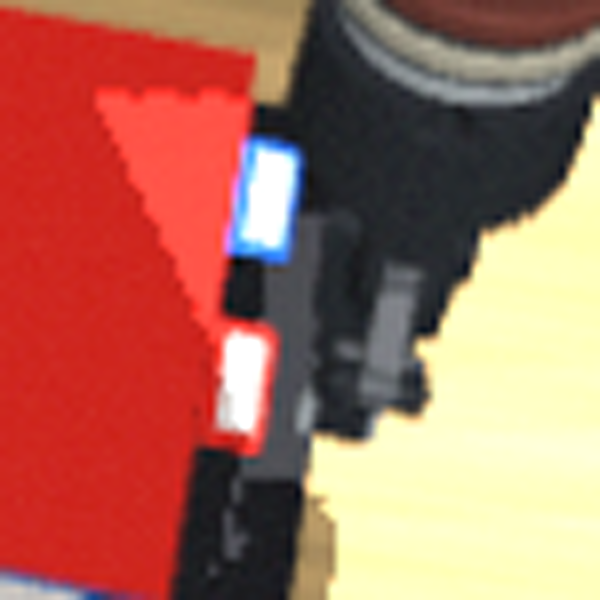

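In the picture the fingertips end at about (370,440) and (305,430). That is roughly 12 mm behind the TCP, not 17 mm ahead, which agrees with the triangulation and with feeling no cover contact. I'll go lower in guarded steps so the tip really is below the tab.

>>> drive_tool([
  [0.002, 0, 0, 0.0],
  [0.004, 0, 0, 0.0],
  [0.004, 0, 0, 0.0],
])

```text
time: 10.65
tool_pos: [0.5717, 0.1911, 0.0132]
tool_rot: [-0.489, -0.51, -0.49, 0.51]
contact_force: [-0.2, 0.5, 0.7]
gripper_width: 0.0
```

>>> drive_tool([
  [0.002, 0, 0, 0.0],
  [0.004, 0, 0, 0.0],
  [0.004, 0, 0, 0.0],
])

```text
time: 10.95
tool_pos: [0.5717, 0.1911, 0.0093]
tool_rot: [-0.489, -0.51, -0.49, 0.51]
contact_force: [-0.8, -0.6, -0.6]
gripper_width: 0.005
```

>>> drive_tool([
  [0.002, 0, 0, 0.0],
  [0.004, 0, 0, 0.0],
  [0.004, 0, 0, 0.0],
])

```text
time: 11.25
tool_pos: [0.5717, 0.1911, 0.0053]
tool_rot: [-0.489, -0.51, -0.49, 0.51]
contact_force: [-0.7, 0.2, -0.1]
gripper_width: -0.003
```

>>> drive_tool([
  [0.002, 0, 0, 0.0],
  [0.004, 0, 0, 0.0],
  [0.004, 0, 0, 0.0],
])

```text
time: 11.55
tool_pos: [0.5717, 0.1911, 0.0013]
tool_rot: [-0.489, -0.51, -0.49, 0.51]
contact_force: [0.2, -0.6, 0.1]
gripper_width: -0.002
```

>>> drive_tool([
  [0, 0, 0.003, 0.0],
  [0, 0, 0.006, 0.0],
  [0, 0, 0.008, 0.0],
  [0, 0, 0.008, 0.0],
])

```text
time: 11.95
tool_pos: [0.5717, 0.1828, 0.0018]
tool_rot: [0.489, 0.51, 0.489, -0.51]
contact_force: [0.2, -0.2, 0.3]
gripper_width: 0.001
```

>>> drive_tool([
  [0, 0, 0.001, 0.0],
  [0, 0, 0.0015, 0.0],
  [0, 0, 0.0015, 0.0],
])

```text
time: 12.25
tool_pos: [0.5717, 0.1818, 0.0018]
tool_rot: [0.49, 0.51, 0.49, -0.51]
contact_force: [-0.1, 0.9, 0.2]
gripper_width: 0.0
```

>>> drive_tool([
  [0, 0, 0.0005, 0.0],
  [0, 0, 0.001, 0.0],
])

```text
time: 12.45
tool_pos: [0.5717, 0.1817, 0.0018]
tool_rot: [0.489, 0.511, 0.49, -0.51]
contact_force: [0.6, 6.2, 0.1]
gripper_width: 0.0
```

>>> drive_tool([
  [0, 0, 0.0005, 0.0],
  [0, 0, 0.0005, 0.0],
])

```text
time: 12.65
tool_pos: [0.5717, 0.1817, 0.0019]
tool_rot: [0.489, 0.511, 0.49, -0.509]
contact_force: [-0.2, 6.5, -1.0]
gripper_width: 0.001
```

>>> drive_tool([
  [0, 0, 0.0005, 0.0],
  [0, 0, 0.0005, 0.0],
])

```text
time: 12.85
tool_pos: [0.5717, 0.1817, 0.002]
tool_rot: [0.489, 0.511, 0.49, -0.509]
contact_force: [-0.1, 8.0, -0.4]
gripper_width: 0.003
```

Firm contact: 8 N inward at TCP y=0.1817, about 5 N/mm. Next I lift along the arc.

>>> drive_tool([
  [-0.003, 0, 0, 0.0],
  [-0.006, 0, 0.0001, 0.0],
  [-0.009, 0, 0.0002, 0.0],
  [-0.012, 0, 0.0004, 0.0],
  [-0.015, 0, 0.0006, 0.0],
])

```text
time: 13.35
tool_pos: [0.5717, 0.1811, 0.0172]
tool_rot: [0.489, 0.511, 0.49, -0.509]
contact_force: [0.3, 8.1, 0.3]
gripper_width: 0.002
```

```bash
cat > look.py <<'E'
from h import *
import sys
s,p,R=tool(); b=bf(); print(s["time"],"tcp",b.round(4),"F",s["contact_force"].round(1))
f=viewer.grab_frame("scene"); c=viewer.calibration("scene")
h=cv2.cvtColor(f,cv2.COLOR_BGR2HSV); m=(((h[...,0]<6)|(h[...,0]>174))&(h[...,1]>180)&(h[...,2]>60)).astype(np.uint8)
m[:90]=0
# theta scored by fraction of red samples just inside the plate's front edge strip minus just outside
def q(th,x,r): return O+B@np.array([x,r*np.cos(th),.035+r*np.sin(th)])
best=[]
for th in np.arange(0,3.15,.05):
    i=proj(c,[q(th,x,r) for x in(.06,.1) for r in(.05,.1,.15,.18)]+[q(th,.1,.18)]).round().astype(int)
    o=proj(c,[q(th,x,r) for x,r in((.115,.06),(.115,.1),(.115,.14),(.115,.18),(.09,.196),(.07,.196))]).round().astype(int)
    best.append((m[i[:,1],i[:,0]].mean()-m[o[:,1],o[:,0]].mean(),round(th,2)))
print(sorted(best)[-4:])
cv2.imwrite("pics/last.png",f)
E
python3 look.py
```

```text
13.35 tcp [0.0263 0.2164 0.0172] F [0.3 8.1 0.3]
[(np.float64(0.6666666666666667), np.float64(0.2)), (np.float64(1.0), np.float64(0.05)), (np.float64(1.0), np.float64(0.1)), (np.float64(1.0), np.float64(0.15))]
```

>>> drive_tool([
  [-0.005, 0, 0.0004, 0.0],
  [-0.01, 0, 0.001, 0.0],
  [-0.015, 0, 0.0016, 0.0],
  [-0.02, 0, 0.0024, 0.0],
  [-0.025, 0, 0.0034, 0.0],
  [-0.03, 0, 0.0044, 0.0],
  [-0.035, 0, 0.0056, 0.0],
])

```text
time: 14.1
tool_pos: [0.5715, 0.1754, 0.0525]
tool_rot: [0.489, 0.511, 0.49, -0.509]
contact_force: [-0.0, 7.4, 0.9]
gripper_width: 0.002
```

```bash
python3 look.py
```

```text
14.1 tcp [0.0264 0.2106 0.0525] F [-0.   7.4  0.9]
[(np.float64(0.6666666666666666), np.float64(0.2)), (np.float64(0.6666666666666667), np.float64(0.35)), (np.float64(1.0), np.float64(0.25)), (np.float64(1.0), np.float64(0.3))]
```

>>> drive_tool([
  [-0.01, 0, 0.0027, 0.0],
  [-0.02, 0, 0.006, 0.0],
  [-0.03, 0, 0.0098, 0.0],
  [-0.04, 0, 0.0143, 0.0],
  [-0.05, 0, 0.0196, 0.0],
  [-0.06, 0, 0.0255, 0.0],
])

```text
time: 14.75
tool_pos: [0.5703, 0.1492, 0.1129]
tool_rot: [0.489, 0.511, 0.49, -0.509]
contact_force: [-0.7, 4.8, 2.3]
gripper_width: 0.001
```

```bash
python3 look.py
```

```text
14.75 tcp [0.0263 0.1844 0.1129] F [-0.7  4.8  2.3]
[(np.float64(0.33333333333333337), np.float64(0.65)), (np.float64(0.5555555555555556), np.float64(0.5)), (np.float64(1.0), np.float64(0.55)), (np.float64(1.0), np.float64(0.6))]
```

>>> drive_tool([
  [-0.01, 0, 0.0067, 0.0],
  [-0.02, 0, 0.0144, 0.0],
  [-0.03, 0, 0.0232, 0.0],
  [-0.04, 0, 0.0333, 0.0],
  [-0.045, 0, 0.039, 0.0],
  [-0.05, 0, 0.045, 0.0],
])

```text
time: 15.4
tool_pos: [0.5681, 0.102, 0.1617]
tool_rot: [-0.489, -0.51, -0.489, 0.511]
contact_force: [-0.7, 1.6, 0.8]
gripper_width: -0.001
```

```bash
python3 look.py
```

```text
15.4 tcp [0.026  0.1372 0.1617] F [-0.7  1.6  0.8]
[(np.float64(0.3333333333333333), np.float64(0.8)), (np.float64(0.4444444444444444), np.float64(0.85)), (np.float64(0.6666666666666667), np.float64(0.95)), (np.float64(1.0), np.float64(0.9))]
```

>>> drive_tool([
  [-0.01, 0, 0.0138, 0.0],
  [-0.015, 0, 0.022, 0.0],
  [-0.02, 0, 0.0306, 0.0],
  [-0.025, 0, 0.041, 0.0],
  [-0.03, 0, 0.0524, 0.0],
  [-0.034, 0, 0.063, 0.0],
  [-0.037, 0, 0.0736, 0.0],
  [-0.04, 0, 0.086, 0.0],
  [-0.041, 0, 0.098, 0.0],
])

```text
time: 16.35
tool_pos: [0.5645, 0.0041, 0.2032]
tool_rot: [0.49, 0.51, 0.489, -0.51]
contact_force: [0.1, 0.7, 1.1]
gripper_width: 0.002
```

```bash
python3 look.py
```

```text
16.35 tcp [0.0264 0.0392 0.2032] F [0.1 0.7 1.1]
[(np.float64(0.0), np.float64(2.95)), (np.float64(0.0), np.float64(3.0)), (np.float64(0.0), np.float64(3.05)), (np.float64(0.0), np.float64(3.1))]
```

View pics/last.png

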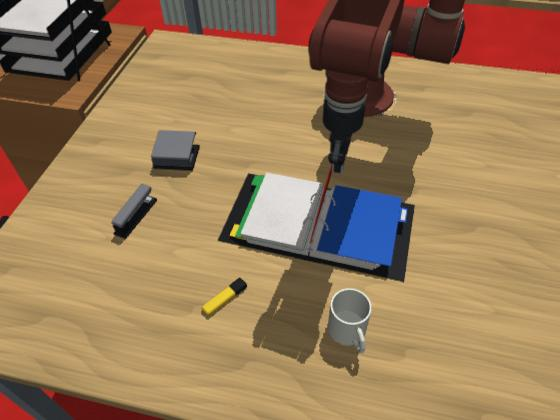

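The red divider stands nearly upright at (325,200), and the blue one lies flat at (360,225). Now I push it over and follow it down.

>>> drive_tool([
  [0.002, 0, 0.012, 0.0],
  [0.005, 0, 0.026, 0.0],
  [0.006, 0, 0.042, 0.0],
  [0.008, 0, 0.057, 0.0],
  [0.012, 0, 0.071, 0.0],
  [0.017, 0, 0.085, 0.0],
  [0.025, 0, 0.099, 0.0],
  [0.033, 0, 0.111, 0.0],
  [0.042, 0, 0.123, 0.0],
  [0.051, 0, 0.134, 0.0],
  [0.062, 0, 0.144, 0.0],
  [0.074, 0, 0.152, 0.0],
])

```text
time: 17.6
tool_pos: [0.558, -0.1476, 0.1278]
tool_rot: [0.49, 0.51, 0.49, -0.51]
contact_force: [0.4, 0.8, 0.3]
gripper_width: 0.0
```

```bash
python3 look.py
```

```text
17.6 tcp [ 0.0262 -0.1126  0.1278] F [0.4 0.8 0.3]
[(np.float64(0.5555555555555556), np.float64(2.6)), (np.float64(0.6666666666666667), np.float64(2.45)), (np.float64(1.0), np.float64(2.5)), (np.float64(1.0), np.float64(2.55))]
```

>>> drive_tool([
  [0.01, 0, 0.006, 0.0],
  [0.02, 0, 0.012, 0.0],
  [0.03, 0, 0.017, 0.0],
  [0.04, 0, 0.02, 0.0],
  [0.04, 0, 0.02, 0.0],
  [0.04, 0, 0.02, 0.0],
  [0.04, 0, 0.02, 0.0],
  [0.04, 0, 0.02, 0.0],
])

```text
time: 18.45
tool_pos: [0.5577, -0.1667, 0.0895]
tool_rot: [0.49, 0.51, 0.489, -0.51]
contact_force: [0.7, -0.5, -0.4]
gripper_width: -0.003
```

```bash
python3 look.py
```

```text
18.45 tcp [ 0.0267 -0.1317  0.0895] F [ 0.7 -0.5 -0.4]
[(np.float64(0.5), np.float64(2.75)), (np.float64(0.6111111111111112), np.float64(3.0)), (np.float64(0.7777777777777778), np.float64(3.05)), (np.float64(1.0), np.float64(3.1))]
```

>>> drive_tool([
  [-0.03, 0, 0, 0.0],
  [-0.07, 0, 0, 0.0],
  [-0.11, 0, 0, 0.0],
  [-0.15, 0, 0, 0.0],
  [-0.18, -0.05, -0.03, 0.0],
  [-0.18, -0.1, -0.03, 0.0],
  [-0.18, -0.1, -0.03, 0.0],
  [-0.18, -0.1, -0.03, 0.0],
  [-0.18, -0.1, -0.03, 0.0],
])

```text
time: 19.4
tool_pos: [0.4589, -0.1327, 0.2692]
tool_rot: [0.49, 0.51, 0.489, -0.51]
contact_force: [-0.5, 0.2, -0.4]
gripper_width: -0.001
```

```bash
python3 look.py; python3 -c "
import cv2,numpy as np
a=cv2.imread('pics/scene0.png').astype(int);b=cv2.imread('pics/last.png').astype(int)
for n,(r0,r1,c0,c1) in dict(mug=(285,355,325,378),hl=(275,318,198,250),stap=(182,238,108,150),punch=(127,170,150,202)).items(): d=abs(a-b)[r0:r1,c0:c1].max(2); print(n,(d>60).sum())
"
```

```text
19.4 tcp [-0.0735 -0.1018  0.2692] F [-0.5  0.2 -0.4]
[(np.float64(0.5), np.float64(2.75)), (np.float64(0.6111111111111112), np.float64(3.0)), (np.float64(0.7777777777777778), np.float64(3.05)), (np.float64(1.0), np.float64(3.1))]
mug 0
hl 1337
stap 309
punch 754
```

View pics/last.png

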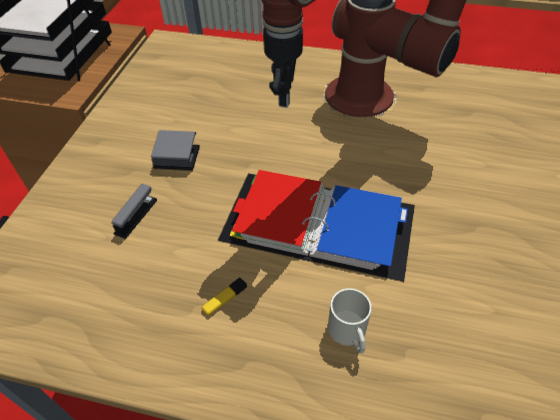

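The red divider lies flat on the left pages at (280,208), and the blue one is flat at (360,225). The desk items look to be at their starting pixels. The differences in the pixel check appear to be arm shadow.

```bash
python3 -c "
from plant import manip,status
print(manip.job_done()); s=status.state(); print(s['time'],s['contact_force'].round(1))"
```

```text
the job is handed in; nothing more can be done
None
the job is handed in; nothing more can be done
```

The red divider now lies flat on the other side, and I handed the job in at about 19.5 s. No verdict was reported.

**What I did:** I pressed the side of the shut fingertip against the outer edge of the red tab. I could not get a fingertip squarely under it, because the tool only points down. I lifted it along its arc to upright, pushed it over the rings, let it fall the last part, and then raised the arm clear. The highest force I read was about 8 N.

**Last checks:**
- **Red divider:** it looks flat in the last picture, at about 3.1 rad by my coarse image fit (0.05 rad steps).
- **Blue divider:** it looks flat where it was, judged by eye only.
- **Desk items:** they look unmoved by eye. My pixel-difference check was clean only for the mug. The highlighter, stapler and hole punch showed differences, which I put down to the arm's moved shadow.
- **Arm:** the force reading was only noise (about 0.5 N), with the gripper well above everything.

**Disagreement with the data sheet:** the cameras showed the shut fingertips about 12 mm behind the TCP, not 17 mm ahead. My first approach therefore passed above the tab without touching it. I then lowered the tool in small steps while watching the force.

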